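# Tighten the sunk plug of a pump housing with a socket key

## Robot

A 6-joint arm with a two-finger parallel gripper is mounted at the origin on the work surface. World frame = base frame: x ahead of the robot, y to its left, z up, the work surface at z = 0. Lengths are in m, angles in rad, forces in N, time in s.
With the tool pointing down it reaches from about 0.425 to 0.95 m from the base axis. Payload 14.7 kg.
Tool frame: the origin (TCP) lies on the centre line of the jaws, within the pads' length; the fingertips stand 14 mm ahead of it and the grasp point (between the pads) lies 5 mm behind it; z points along the fingers, y is the direction in which the jaws open and shut (so a half turn about z gives the same grasp; the last joint's range is limited). The gripper opens to 85 mm and grips with 20 to 120 N. Pads are 22 mm wide; open, the fingers measure 114 mm over their backs; the gripper's body (76 mm by 85 mm) begins 54 mm behind the grasp point. The pads swing forward as they close: fully open they stand 13 mm farther back than shut.
Start: joints at [-1.353, 0.48, 1.596, -0, 1.065, -0.047], TCP at [0.17, -0.627, 0.245] pointing down, gripper open.
Joint ranges: [-2.75, 2.75], [-0.82, 2.05], [0.23, 2.67], [-1.56, 4.7], [0.09, 2.69], [-2.92, 2.92]. Speed limits (rad/s): [1.89, 1.89, 2.39, 3.01, 3.01, 3.01].

## Interface

Orientations are given as a unit quaternion [w, x, y, z].
In Python, from rig import * gives the robot as it stands.
- The arm moves only by the tool drive_tool, never from a script. Its argument "commands" is a list that holds one entry, the list of rows, each a list of 6 numbers: the shift along the tool's x, y, z in mm, then the turn, a rotation vector about the tool's x, y, z in rad. A call has exactly 10 rows; each row shifts and turns the commanded pose from where the row before left it, along the tool's axes as they then stand; what a row does not reach is not made up. A row lasts 1/8 s, in which the tool goes at most 62.5 mm and 10.7 degrees, less where a joint would pass 70% of its speed; a pose out of reach is approached as far as the arm can. A call is refused whole if a number of a shift passes 62.5 or a number of a turn 0.188, either way. A call with a gripper value outside its range is refused whole. "claw" is the closure, from 0 (fully open) to 1 (shut), set as the call begins (left out, the last holds). The fingers move at their own pace and stop on an object; "grip_force" is the grip in N (left out, the last holds). Time passes only in rows, so rows that do not move let the fingers close, or fill a call up. It gives the time, the measured TCP pose, the force and the opening at its end, in the units of the state.
- state(): the state, without advancing time (a new reading comes with each control period).
- camera(name): name is "scene" or "top" or "wrist"; returns (picture, depth): 384x512x3 uint8, red, green, blue; 384x512 float32, m along the optical axis (not along the pixel's ray), 0 where there is no reading.
- get_calibration(name): a dict with "vertical_fov" (degrees; the focal length in pixels is half the picture's height over the tangent of half this angle, whatever the lens; pixels are square), "cx", "cy" (the principal point, pixels), "R" (3x3) and "t" (3): a world point X has camera coordinates R X + t; the wrist camera has in their place "T_tool_cam" (4x4, takes a point from camera to tool coordinates, whose origin is the TCP and whose axes are the flange's). Camera axes: x right, y down, z forward; pixel columns grow to the right and rows downward; lengths in m; the calibration is good to about 2 mm. A picture is of the moment at which its call begins: read the wrist's pose just before it. get_calibration takes no time and is no camera call.
- sign_off(): hands the job in, once; it reports no verdict.
The state is a dict: "t": time; "joints": joint angles; "dq": joint speeds; "tau": joint torques, N m; "tool_pos": TCP position; "ee_rot": TCP orientation; "contact_force": force on the tool from outside, world axes, zero at the start; "wrist_torque": the same for the moment, N m; "finger_gap": finger opening in m.
Only numpy, scipy, OpenCV 4.12 (cv2) and the standard library are available. Lean on these libraries where they do the work, as an engineer would, in place of code of your own. Each camera call takes 0.05 s, during which the arm holds its last target.

## Task

Take the blue-gripped socket key from its holder, lower it gently into the deep bore of the metal housing and feel for the square brass plug at the bottom until the socket drops right down over it. Turn the plug clockwise and leave off as soon as it comes up against its stop, without leaning on it or forcing anything, then draw the key out, stand it back upright in its holder and let go. Leave the beaker, bottle, ring and spatula where they are.

Things in the scene. Friction and masses are not known exactly. Their poses are not given: they have to be found in the camera images.
- key: long socket key, 0.38 kg, 190 mm tall, standing upright in its holder; origin at the centre of its lower end, z up along the shank. From the bottom: steel socket (40 mm across, 31 mm tall) with a 24.5 mm square opening 26 mm deep in its underside; round shank 18 mm thick; at the top a blue square grip 28 x 28 mm, from 146 to 190 mm above the origin. The flats of the grip and of the square opening both face the key's x and y axes
- holder: fixed white round cup, bore 50 mm, on a black plate 100 x 100 x 8 mm; its rim, flared by 6 mm, is 60 mm above the bench. Origin at the centre of the plate's underside; the key stands on the cup's floor 8 mm above it
- housing: fixed round aluminium pump bearing housing, 120 mm tall, 108 mm across at the top, 144 mm across at the foot, with a capped side port. Origin at the centre of its underside, z up; an upright bore of 44 mm on its axis is open at the top (mouth bevelled to 60 mm over the top 8 mm)
- bore_mouth (a point): centre of the bore's mouth, level with the top of the housing
- bore_floor (a point): centre of the bore's bottom (the brass plug's flat collar), 90 mm below the mouth: a fully seated key has its lower end here
- plug_top (a point): middle of the plug's top, 20 mm above bore_floor. The head is 22 x 22 mm, sides upright for 14 mm, then tapering over 6 mm to 14 x 14 mm, which centres the socket. Which way the square faces is not measured and differs every time: the socket lands on its corners (lower end 14 to 18 mm above bore_floor) until turned into line, within about 0.07 rad, every quarter turn; a light push of 10 N then drops it
- plug (a joint): how far the plug has been turned in, rad; grows as it turns clockwise seen from above, up to a hard stop at 1.40, where the torque jumps; it turns against steady friction of about 0.15 N m and stays where it is left; starts between 0.3 and 0.7. The socket has about 0.1 rad of play on the square either way. More than about 0.4 N m, or pressing with over 40 N, counts as forcing it
- beaker: clear plastic beaker, 84 mm across, 110 mm tall, loose; origin at the centre of its underside. Leave alone
- bottle: amber bottle with white cap, 64 mm across, 140 mm tall, loose; origin at the centre of its underside. Leave alone
- gasket: steel ring 84 mm across, 12 mm tall, loose; origin at the centre of its underside. Leave alone
- spatula: white spatula, 220 mm long, 34 mm wide, 8 mm thick, lying loose on the bench between holder and housing; origin near its middle, x along it. Leave alone
There are look-alikes about, which are no part of the job. There is more than one size of the key; the one meant has the size given above.

How it is judged:
By the outcome, as a careful person would: the job done as asked, in the order asked, and still so for the second after the job is handed in, with the robot touching nothing.
It also fails if it takes over 72 s, if anything falls off the work surface, if the arm or the gripper's body presses on something with over 40 N, if the wrist force passes 120 N, or if a joint passes its speed limit or range.

## Working session

There is one attempt and no reset: what is moved stays moved. The work goes in short steps, Python scripts to look and compute and a tool call to move; the robot and the scene stay as the last step left them, time stands still between calls to the robot, and variables do not carry over. Pictures are saved under pics/ and viewed, and the job is handed in when it is done.

Besides the shell and the picture viewer there is one more tool, called after "Call:" as name(argument=value, ...), one argument or row to a line, values as JSON. drive_tool: Moves the arm, as the interface text tells. Its arguments: {"type":"object","properties":{"commands":{"type":"array","items":{"type":"array","items":{"type":"array","items":{"type":"number"}}}},"claw":{"type":"number"},"grip_force":{"type":"number"}},"required":["commands"]}

```bash
ls; mkdir -p pics; cat > h.py <<'E'
from rig import *
import numpy as np, cv2
from scipy.spatial.transform import Rotation as Rn
def snap(n,f):
    s=state(); p,d=camera(n); cv2.imwrite('pics/'+f+'.png',p[:,:,::-1]); np.savez('pics/'+f+'.npz',p=p,d=d,pos=s['tool_pos'],q=s['ee_rot']); return p,d
def cloud(n,f):
    z=np.load('pics/'+f+'.npz'); d=z['d']; c=get_calibration(n)
    fl=d.shape[0]/2/np.tan(np.radians(c['vertical_fov'])/2)
    v,u=np.mgrid[:d.shape[0],:d.shape[1]]
    P=np.stack([(u-c['cx'])/fl*d,(v-c['cy'])/fl*d,d],-1)
    if 'R' in c:
        R=np.array(c['R']);t=np.array(c['t']); W=(P-t)@R
    else:
        T=np.array(c['T_tool_cam']); q=z['q']; Q=Rn.from_quat([q[1],q[2],q[3],q[0]]).as_matrix()
        W=(P@T[:3,:3].T+T[:3,3])@Q.T+z['pos']
    W[d==0]=np.nan
    return z['p'],W
E
python3 - <<'E'
from h import *
print(state())
for n in ("scene","top","wrist"):
    snap(n,n+'0'); print(n,{k:np.round(v,4).tolist() for k,v in get_calibration(n).items() if not isinstance(v,str)})
E
```

```text
pics
{'t': 0.0, 'joints': array([-1.35262079e+00,  4.80807041e-01,  1.59683868e+00, -3.74639398e-05,
        1.06506523e+00, -4.65712517e-02]), 'dq': array([ 0.00011124, -0.00034965,  0.00036408, -0.00020082,  0.00141558,
       -0.00077492]), 'tau': array([-6.17463456e-05, -9.50668001e+01, -4.30193424e+01, -3.56090538e-05,
        1.23739845e-02, -4.36195592e-05]), 'tool_pos': array([ 0.17003068, -0.62699205,  0.24470157]), 'ee_rot': array([-5.55689674e-04,  9.91250075e-01,  1.31996124e-01, -6.42392373e-05]), 'contact_force': array([-1.20170742,  0.1562525 , -0.05634871]), 'wrist_torque': array([-0.00558872, -0.01218375, -0.0307863 ]), 'finger_gap': 0.08544871387700577}
scene {'vertical_fov': 52.9834, 'cx': 252.7935, 'cy': 195.1492, 'R': [[0.2307, 0.973, 0.0034], [0.7908, -0.1855, -0.5833], [-0.5669, 0.1373, -0.8122]], 't': [-0.1376, -0.4654, 1.4154]}
top {'vertical_fov': 56.0668, 'cx': 256.4697, 'cy': 198.7345, 'R': [[0.0096, -0.9999, -0.0109], [-0.9868, -0.0077, -0.1617], [0.1616, 0.0123, -0.9868]], 't': [0.0075, 0.6329, 1.0159]}
wrist {'vertical_fov': 60.3253, 'cx': 258.9242, 'cy': 185.6986, 'T_tool_cam': [[0.0, -0.9541, -0.2995, 0.0757], [1.0, 0.0003, -0.001, -0.0008], [0.0011, -0.2995, 0.9541, -0.1288], [0.0, 0.0, 0.0, 1.0]]}
```

View pics/scene0.png

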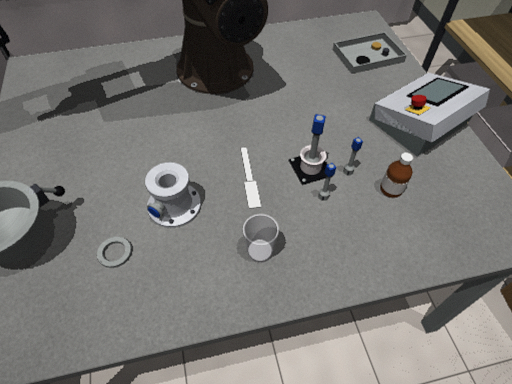

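View pics/top0.png

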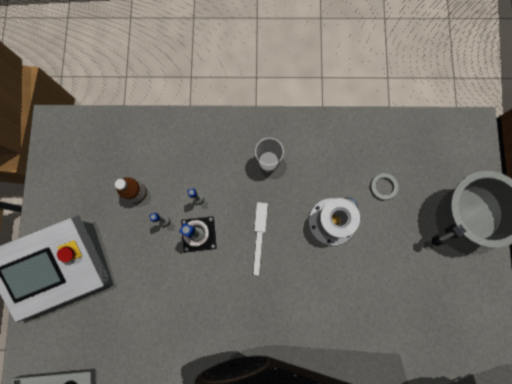

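View pics/wrist0.png

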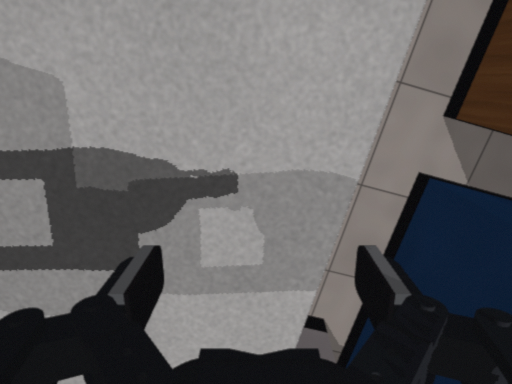

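Three blue-gripped keys are visible. One stands in the white cup on the black plate (scene 318,123; top 187,231). Two short ones stand free (scene 357,145 and 330,170; top 155,217 and 193,193). The one in the holder fits, and I'll check its height. The housing is at scene (168,190) and top (340,218), and the spatula lies between it and the holder.

```bash
python3 - <<'E'
from h import *
for n in ('scene','top'):
    p,W=cloud(n,n+'0'); hsv=cv2.cvtColor(p,cv2.COLOR_RGB2HSV)
    m=((hsv[...,0]>105)&(hsv[...,0]<130)&(hsv[...,1]>150)&(hsv[...,2]>60)).astype(np.uint8)
    k,l,st,c=cv2.connectedComponentsWithStats(m)
    for i in range(1,k):
        if st[i,4]<15: continue
        q=W[l==i]; q=q[np.isfinite(q[:,0])]
        print(n,c[i].round(),st[i,4],'zmax',np.nanpercentile(q[:,2],97).round(4),'top xy',np.median(q[q[:,2]>np.nanmax(q[:,2])-.008],0).round(4))
# housing top, holder in top/scene
for n,(u,v,r) in {'top':(337,220,40),'scene':(172,190,40)}.items():
    p,W=cloud(n,n+'0'); q=W[v-r:v+r,u-r:u+r].reshape(-1,3); z=q[:,2]
    t=q[(z>.114)&(z<.126)]; print(n,'house top',len(t),np.median(t[:,2]))
    e=cv2.minEnclosingCircle((t[:,:2]*1000).astype(np.float32)); print(e, t.mean(0))
for n,(u,v,r) in {'top':(200,233,25),'scene':(313,160,25)}.items():
    p,W=cloud(n,n+'0'); q=W[v-r:v+r,u-r:u+r].reshape(-1,3); z=q[:,2]
    t=q[(z>.052)&(z<.066)]; print(n,'rim',len(t),np.median(t[:,2]))
    print(cv2.minEnclosingCircle((t[:,:2]*1000).astype(np.float32)),t.mean(0))
a=cv2.imread('pics/scene0.png')[90:215,270:400]; b=cv2.imread('pics/top0.png')[170:270,130:230]
cv2.imwrite('pics/crop.png',np.hstack([cv2.resize(a,(390,375),interpolation=2),cv2.resize(b,(375,375),interpolation=2)]))
E
```

```text
scene [318. 125.] 149 zmax 0.1983 top xy [0.537  0.1843 0.1966]
scene [356. 144.] 63 zmax 0.1336 top xy [0.5749 0.2879 0.1318]
scene [329. 170.] 71 zmax 0.135 top xy [0.6438 0.1855 0.1319]
scene [153. 211.] 62 zmax 0.0797 top xy [ 0.628  -0.2634  0.0777]
top [193. 194.] 18 zmax 0.1351 top xy [0.6311 0.186  0.1324]
top [155. 218.] 19 zmax 0.1335 top xy [0.5644 0.2859 0.1314]
top [188. 231.] 42 zmax 0.1995 top xy [0.5254 0.1806 0.1968]
top house top 982 0.11992418256046516
((572.6585693359375, -216.82737731933594), 54.31593322753906) [ 0.57231788 -0.21661397  0.11976916]
scene house top 956 0.11903288681282673
((573.8458862304688, -217.76141357421875), 55.016693115234375) [ 0.57573174 -0.21772359  0.11883077]
top rim 232 0.05880186648696796
((531.5147094726562, 189.7122039794922), 36.871524810791016) [0.52983223 0.18414194 0.05864338]
scene rim 220 0.058511381640861886
((570.0771484375, 186.3115234375), 74.45472717285156) [0.53449769 0.1896137  0.05821313]
```

View pics/crop.png

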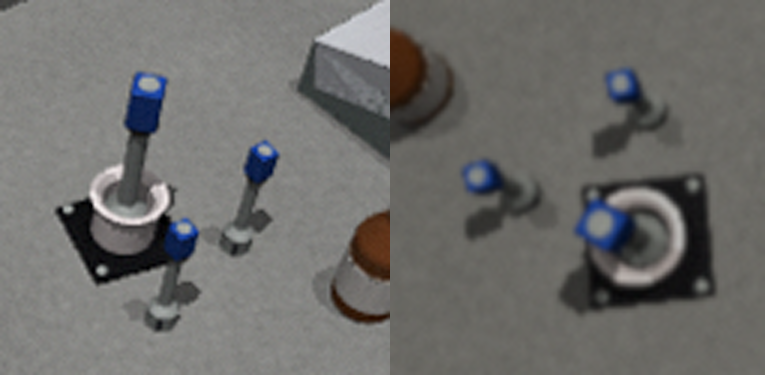

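The crop confirms it. The key in the holder has its top at z=0.198 (8+190 mm), while the two others reach only 0.133, so they are the smaller size. The housing axis is near (0.573,-0.217). I'll look down the bore on the way to read which way the plug faces.

Call:
drive_tool(
  commands=[
    [[46.8,-32.2,0,0,0,0],[46.8,-32.2,0,0,0,0],[46.8,-32.2,0,0,0,0],[46.8,-32.2,0,0,0,0],[46.8,-32.2,0,0,0,0],[46.8,-32.2,0,0,0,0],[46.8,-32.2,0,0,0,0],[46.8,-32.2,0,0,0,0],[46.8,-32.2,0,0,0,0],[0,0,0,0,0,0]],
  ],
  claw=0,
)

```text
t: 1.4
tool_pos: [0.5028, -0.2345, 0.2451]
ee_rot: [-0.0, 0.991, 0.134, 0.0]
contact_force: [-0.4, -1.0, -0.2]
finger_gap: 0.0858
```

```bash
python3 - <<'E'
from h import *
snap('wrist','w1'); s=state();print(s['t'],s['tool_pos'],s['ee_rot'],s['joints'],s['contact_force'])
p=cv2.imread('pics/w1.png'); cv2.imwrite('pics/w1b.png',np.vstack([cv2.resize(p[0:200,130:380],None,fx=3,fy=3)]))
E
```

```text
1.45 [ 0.50159523 -0.23584078  0.24504781] [-1.38712396e-04  9.91034133e-01  1.33608751e-01 -1.73677611e-04] [-4.94216086e-01  3.47405870e-01  1.81780928e+00  2.45104545e-05
  9.76821588e-01  8.08547525e-01] [-0.77472789 -1.25455472 -0.40837208]
```

View pics/w1b.png

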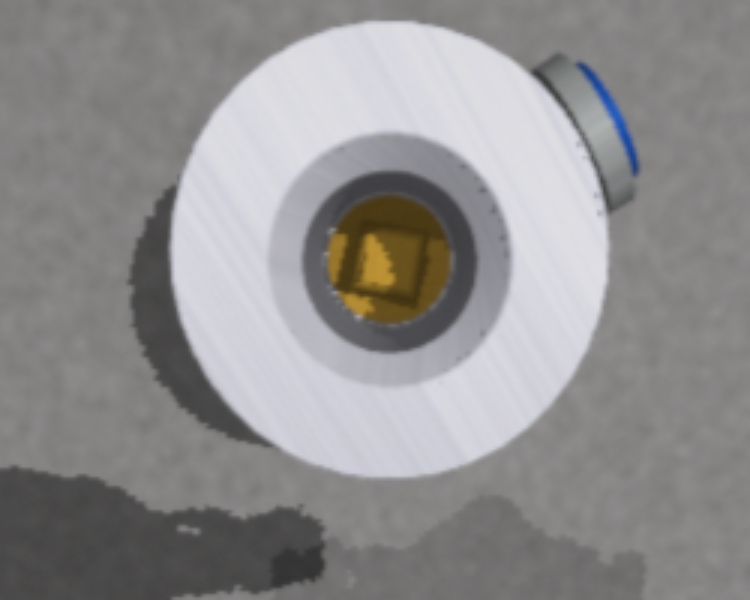

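The enlarged wrist view shows the bore with the brass square at about (390,260) in the crop, rotated some 0.2 rad in the image. I'll fit it with depth.

```bash
python3 - <<'E'
from h import *
p,W=cloud('wrist','w1')
q=W.reshape(-1,3); t=q[(abs(q[:,2]-.12)<.004)&(np.hypot(q[:,0]-.573,q[:,1]+.217)<.07)]
print('rim',cv2.minEnclosingCircle((t[:,:2]*1000).astype(np.float32)),np.median(t[:,2]))
near=(np.hypot(W[...,0]-.573,W[...,1]+.217)<.022)
for lo,hi in((.046,.056),(.036,.056),(.0335,.056),(.026,.033)):
    t=W[near&(W[...,2]>lo)&(W[...,2]<hi)]
    if len(t)>5:print(lo,len(t),cv2.minAreaRect((t[:,:2]*1000).astype(np.float32)),np.median(t[:,2]))
# rectified world picture of the bore: at z=.044
c=get_calibration('wrist');z=np.load('pics/w1.npz');T=np.array(c['T_tool_cam']);qq=z['q'];Q=Rn.from_quat([qq[1],qq[2],qq[3],qq[0]]).as_matrix()
fl=192/np.tan(np.radians(c['vertical_fov'])/2)
zz=.05
g=np.linspace(-.025,.025,500); X,Y=np.meshgrid(.5735+g,-.217-g)  # right=+x, up=+y
Pw=np.stack([X,Y,np.full_like(X,zz)],-1); Pt=(Pw-z['pos'])@Q; Pc=(Pt-T[:3,3])@T[:3,:3]
u=(Pc[...,0]/Pc[...,2]*fl+c['cx']).astype(np.float32);v=(Pc[...,1]/Pc[...,2]*fl+c['cy']).astype(np.float32)
im=cv2.remap(p,u,v,cv2.INTER_CUBIC)[:,:,::-1]
cv2.imwrite('pics/rect1.png',cv2.convertScaleAbs(im,alpha=1.6))
E
```

```text
rim ((571.7453002929688, -214.18600463867188), 54.11079788208008) 0.12009622449234511
0.046 491 ((573.8555297851562, -219.7366485595703), (35.520206451416016, 35.27607727050781), 65.7123031616211) 0.049515774085959696
0.036 652 ((573.8431396484375, -219.02630615234375), (36.31359100341797, 36.407283782958984), 69.47550201416016) 0.04873555435173102
0.0335 661 ((573.8431396484375, -219.02630615234375), (36.31359100341797, 36.407283782958984), 69.47550201416016) 0.048675327880778246
0.026 859 ((572.31640625, -215.6439666748047), (41.59973907470703, 41.18330001831055), 60.650672912597656) 0.03005062581799875
```

View pics/rect1.png

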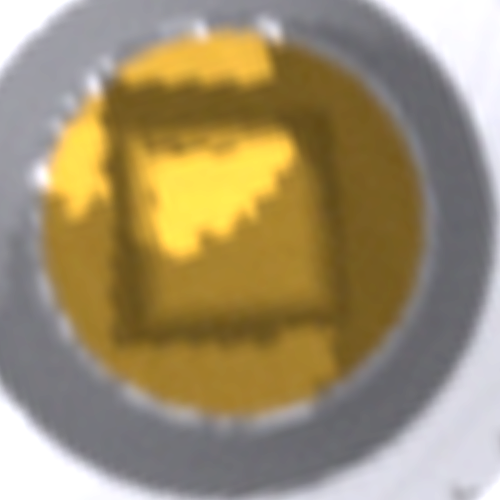

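```bash
python3 - <<'E'
from h import *
p,W=cloud('wrist','w1')
k=(np.hypot(W[...,0]-.5725,W[...,1]+.2165)<.0175)
for lo in(.0475,.042,.0345):
    t=W[k&(W[...,2]>lo)&(W[...,2]<.054)]
    h=cv2.convexHull((t[:,:2]*1000).astype(np.float32))
    print(lo,len(t),cv2.minAreaRect(h))
    best=[]
    for a in np.arange(-.78,.79,.02):
        r=(t[:,:2]-t[:,:2].mean(0))@np.array([[np.cos(a),-np.sin(a)],[np.sin(a),np.cos(a)]])
        e=np.percentile(r,[3,97],axis=0);best.append((np.prod(e[1]-e[0])*1e6,a))
    best.sort();print(np.round(best[:4],3).tolist())
E
```

```text
0.0475 362 ((571.4595947265625, -214.00350952148438), (18.5295467376709, 17.934782028198242), 5.052649974822998)
[[272.674, 0.04], [272.896, 0.02], [273.377, 0.08], [273.463, 0.0]]
0.042 552 ((571.684326171875, -214.0816192626953), (21.895002365112305, 21.946887969970703), 5.352975368499756)
[[420.555, 0.02], [421.565, 0.04], [422.542, 0.18], [422.716, 0.0]]
0.0345 552 ((571.684326171875, -214.0816192626953), (21.895002365112305, 21.946887969970703), 5.352975368499756)
[[420.555, 0.02], [421.565, 0.04], [422.542, 0.18], [422.716, 0.0]]
```

The plug square is at about 0.09 rad CCW from the world axes, with its centre at (0.5717,-0.2141) by the wrist camera. Next I'll look over the key.

Call:
drive_tool(
  commands=[
    [[7.9,-49.6,0,0,0,0],[7.9,-49.6,0,0,0,0],[7.9,-49.6,0,0,0,0],[7.9,-49.6,0,0,0,0],[7.9,-49.6,0,0,0,0],[7.9,-49.6,0,0,0,0],[7.9,-49.6,0,0,0,0],[7.9,-49.6,0,0,0,0],[0,0,0,0,0,0],[0,0,0,0,0,0]],
  ],
)

```text
t: 2.7
tool_pos: [0.4579, 0.1612, 0.2452]
ee_rot: [0.0, 0.991, 0.132, -0.0]
contact_force: [-0.7, 0.4, 0.2]
finger_gap: 0.0854
```

```bash
python3 - <<'E'
from h import *
snap('wrist','w2'); s=state();print(s['t'],s['tool_pos'],s['ee_rot'],s['joints'])
p,W=cloud('wrist','w2')
m=(W[...,2]>.188)&(W[...,2]<.21)
k,l,st,c=cv2.connectedComponentsWithStats(m.astype(np.uint8))
for i in range(1,k):
    if st[i,4]>100:
        t=W[l==i]; print(c[i],st[i,4],cv2.minAreaRect((t[:,:2]*1000).astype(np.float32)),np.median(t[:,2]))
q=W.reshape(-1,3)
t=q[(abs(q[:,2]-.06)<.003)&(np.hypot(q[:,0]-.531,q[:,1]-.184)<.05)]; print('rim',cv2.minEnclosingCircle((t[:,:2]*1000).astype(np.float32)))
t=q[(abs(q[:,2]-.008)<.003)&(np.hypot(q[:,0]-.531,q[:,1]-.184)<.09)]; print('plate',cv2.minAreaRect((t[:,:2]*1000).astype(np.float32)))
E
```

```text
2.75 [0.45799986 0.16084188 0.2452071 ] [ 1.70189755e-04  9.91315624e-01  1.31503887e-01 -1.78368777e-04] [ 2.75479001e-01  2.50962957e-01  1.96322077e+00 -3.57145955e-04
  9.27810728e-01  1.58271774e+00]
[239.84224422  80.17326733] 3030 ((528.5424194335938, 191.62542724609375), (28.035797119140625, 28.07607078552246), 61.03248596191406) 0.19822312264042638
rim ((530.17138671875, 192.4349365234375), 37.012672424316406)
plate ((530.08349609375, 192.67214965820312), (100.03022003173828, 100.13018035888672), 6.6623358726501465)
```

View pics/w2.png

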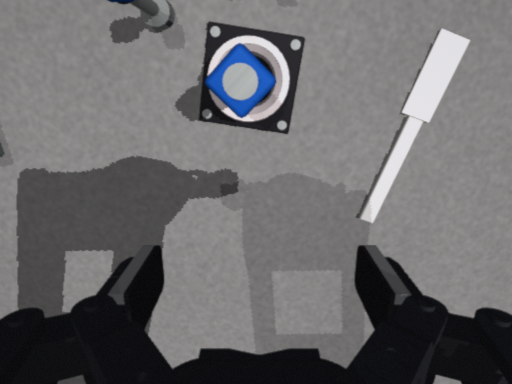

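The wrist view shows the key's grip top at pixel (240,80), 28.0 mm square, z=0.198, turned 61°. Its centre is at (0.5285,0.1916). The holder's centre is at (0.530,0.1925).

Call:
drive_tool(
  commands=[
    [[25.4,-3.8,0,0,0,0],[25.4,-3.8,0,0,0,0],[25.3,-3.8,0,0,0,0],[0,0,0,0,0,-0.16],[0,0,0,0,0,-0.16],[0,0,0,0,0,-0.16],[0,0,0,0,0,-0.16],[0,0,0,0,0,-0.16],[0,0,0,0,0,0],[0,0,0,0,0,0]],
  ],
)

```text
t: 4.0
tool_pos: [0.5286, 0.1921, 0.2453]
ee_rot: [0.0, 0.863, 0.505, -0.0]
contact_force: [-0.2, 0.3, 1.0]
finger_gap: 0.0854
```

```bash
python3 - <<'E'
from h import *
snap('wrist','w3'); s=state();print(s['t'],s['tool_pos'],s['ee_rot'],2*np.arctan2(s['ee_rot'][2],s['ee_rot'][1]),s['joints'])
p,W=cloud('wrist','w3')
m=(W[...,2]>.188)&(W[...,2]<.21)&(abs(W[...,0]-.53)<.03)&(abs(W[...,1]-.19)<.03)
t=W[m]; print(len(t),cv2.minAreaRect((t[:,:2]*1000).astype(np.float32)),np.median(t[:,2]))
q=W.reshape(-1,3)
t=q[(abs(q[:,2]-.06)<.003)&(np.hypot(q[:,0]-.531,q[:,1]-.19)<.05)]; print('rim',cv2.minEnclosingCircle((t[:,:2]*1000).astype(np.float32)))
t=q[(abs(q[:,2]-.008)<.003)&(np.hypot(q[:,0]-.531,q[:,1]-.19)<.09)]; print('plate',cv2.minAreaRect((t[:,:2]*1000).astype(np.float32)))
E
```

```text
4.05 [0.52856444 0.19232912 0.2452869 ] [ 1.22536507e-05  8.62639251e-01  5.05819651e-01 -5.64628412e-05] 1.0606637373125978 [ 2.95114131e-01  3.58343843e-01  1.79976196e+00 -6.02411895e-05
  9.83590955e-01  8.05280099e-01]
2246 ((528.6971435546875, 192.1510772705078), (27.779067993164062, 28.06916046142578), 61.162986755371094) 0.19796022117497666
rim ((529.57177734375, 192.39707946777344), 36.993343353271484)
plate ((529.603759765625, 192.62203979492188), (100.11463165283203, 99.91840362548828), 6.586486339569092)
```

View pics/w3.png

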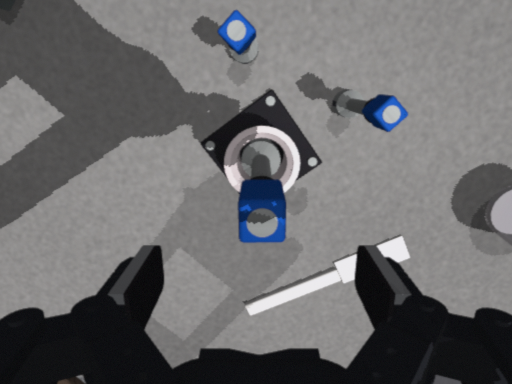

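The view from the other yaw gives the same positions within 0.6 mm. The jaws are centred and aligned on the grip at (262,210). Descending now.

Call:
drive_tool(
  commands=[
    [[0,0,12,0,0,0],[0,0,12,0,0,0],[0,0,12,0,0,0],[0,0,12,0,0,0],[0,0,12,0,0,0],[0,0,12,0,0,0],[0,0,0,0,0,0],[0,0,0,0,0,0],[0,0,0,0,0,0],[0,0,0,0,0,0]],
  ],
)

```text
t: 5.3
tool_pos: [0.5286, 0.1931, 0.1737]
ee_rot: [0.0, 0.862, 0.508, 0.0]
contact_force: [0.2, -0.8, 0.5]
finger_gap: 0.0851
```

Call:
drive_tool(
  commands=[
    [[0,0,0,0,0,0],[0,0,0,0,0,0],[0,0,0,0,0,0],[0,0,0,0,0,0],[0,0,0,0,0,0],[0,0,0,0,0,0],[0,0,0,0,0,0],[0,0,0,0,0,0],[0,0,0,0,0,0],[0,0,0,0,0,0]],
  ],
  claw=1,
  grip_force=70,
)

```text
t: 6.55
tool_pos: [0.5286, 0.1931, 0.1734]
ee_rot: [0.0, 0.862, 0.508, 0.0]
contact_force: [1.3, -0.4, 5.3]
finger_gap: 0.0272
```

Gripped. The key's end is now 165.5 mm below the TCP. Lifting, then traversing to the housing.

Call:
drive_tool(
  commands=[
    [[0,0,-20,0,0,0],[0,0,-40,0,0,0],[0,0,-45,0,0,0],[0,0,-40,0,0,0],[-15,10.5,-5,0,0,0],[-35,24.5,0,0,0,0],[-35,24.5,0,0,0,0],[-35,24.5,0,0,0,0],[-35,24.5,0,0,0,0],[-35,24.5,0,0,0,0]],
  ],
)

```text
t: 7.8
tool_pos: [0.5513, -0.0396, 0.3213]
ee_rot: [-0.001, 0.862, 0.507, -0.001]
contact_force: [2.1, -0.4, -3.4]
finger_gap: 0.0269
```

Call:
drive_tool(
  commands=[
    [[-35,24.5,0,0,0,0],[-35,24.5,0,0,0,0],[-35,24.5,0,0,0,0],[-30.5,21.5,0,0,0,0],[-10,7,0,0,0,0],[0,0,0,0,0,-0.15],[0,0,0,0,0,-0.15],[0,0,0,0,0,-0.15],[0,0,0,0,0,-0.145],[0,0,0,0,0,0]],
  ],
)

```text
t: 9.05
tool_pos: [0.5705, -0.2139, 0.3221]
ee_rot: [-0.001, 0.675, 0.738, -0.0]
contact_force: [-0.4, 1.4, -3.7]
finger_gap: 0.0275
```

```bash
python3 - <<'E'
from h import *
snap('wrist','w4');snap('top','t4');snap('scene','s4'); s=state();print(s['t'],s['tool_pos'],s['ee_rot'],2*np.arctan2(s['ee_rot'][2],s['ee_rot'][1]),s['joints'],s['contact_force'],s['wrist_torque'],s['finger_gap'])
a=cv2.imread('pics/w4.png');b=cv2.imread('pics/t4.png')[130:290,250:430];c=cv2.imread('pics/s4.png')[60:240,110:290]
cv2.imwrite('pics/m4.png',np.vstack([cv2.resize(a,(400,300)), np.hstack([cv2.resize(b,(200,178))]*1+[cv2.resize(c,(200,178))])]))
cv2.imwrite('pics/m4b.png',np.hstack([cv2.resize(b,(400,356),interpolation=2),cv2.resize(c,(356,356),interpolation=2)]))
E
```

```text
9.2 [ 0.57099168 -0.21413875  0.32271264] [-5.03258470e-04  6.76087127e-01  7.36821498e-01 -1.51792790e-04] 1.6567141343229084 [-4.08528690e-01  3.57383468e-01  1.59624410e+00  4.63986255e-05
  1.18901551e+00 -4.94463807e-01] [ 0.47797925  0.46381305 -3.17689792] [ 0.04594252 -0.06163136 -0.00193471] 0.027495027256376585
```

View pics/w4.png

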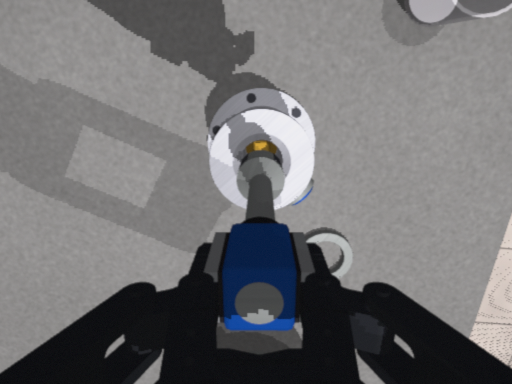

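View pics/m4b.png

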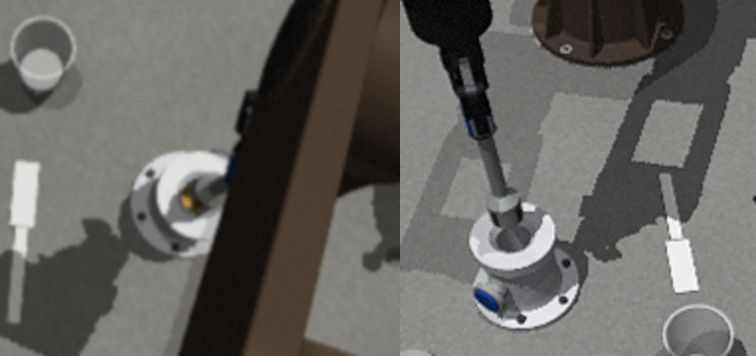

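The key hangs over the housing, with its socket at wrist pixel (262,170) and the bore behind it at (262,150). I'll check the key's tilt and the bore's centre from depth.

```bash
python3 - <<'E'
from h import *
p,W=cloud('wrist','w4'); q=W.reshape(-1,3); q=q[np.isfinite(q[:,0])]
t=q[(abs(q[:,2]-.12)<.003)&(np.hypot(q[:,0]-.573,q[:,1]+.216)<.08)]; h=cv2.convexHull((t[:,:2]*1000).astype(np.float32)); print('rim',cv2.minEnclosingCircle(h))
# tool frame columns
z=np.load('pics/w4.npz');qq=z['q'];Q=Rn.from_quat([qq[1],qq[2],qq[3],qq[0]]).as_matrix()
T=(q-z['pos'])@Q
for lo,hi in((.02,.04),(.04,.06),(.06,.08),(.08,.1),(.1,.13),(.134,.141),(.141,.15),(.15,.16)):
    m=(T[:,2]>lo)&(T[:,2]<hi)&(np.hypot(T[:,0],T[:,1])<.035); t=T[m]*1000
    if m.sum()>10: print(lo,hi,m.sum(),'x max',np.percentile(t[:,0],[50,98]).round(1),'y',np.percentile(t[:,1],[2,98]).round(1),'mid',np.percentile(t[:,1],[2,98]).mean().round(2), 'circ',[np.round(v,1) for v in cv2.minEnclosingCircle(t[:,:2].astype(np.float32))])
E
```

```text
rim ((571.1676635742188, -214.4799346923828), 54.07649612426758)
0.02 0.04 117 x max [12.1 14.4] y [-9.2  7.2] mid -1.01 circ [array([11.3, -1. ]), np.float64(8.9)]
0.04 0.06 342 x max [7.4 8.7] y [-8.9  7.4] mid -0.75 circ [array([ 1.5, -0.8]), np.float64(8.7)]
0.06 0.08 271 x max [7.4 8.6] y [-9.   7.6] mid -0.71 circ [array([ 1.4, -0.6]), np.float64(8.8)]
0.08 0.1 206 x max [7.4 8.6] y [-8.9  7.6] mid -0.64 circ [array([ 1.6, -0.6]), np.float64(8.8)]
0.1 0.13 767 x max [ 7.2 14.1] y [-14.8  14.5] mid -0.15 circ [array([-0.1, -0. ]), np.float64(16.8)]
0.134 0.141 154 x max [14.2 19.9] y [-19.4  19. ] mid -0.18 circ [array([-0.2, -0.2]), np.float64(20.5)]
0.141 0.15 91 x max [17.9 19.7] y [-17.  17.] mid 0.0 circ [array([7.3, 0.5]), np.float64(18.6)]
0.15 0.16 90 x max [17.8 19.8] y [-17.2  17. ] mid -0.11 circ [array([ 7. , -0.6]), np.float64(18.7)]
```

The key hangs straight and within 0.5 mm of the bore axis, and the plug angle is matched. Lowering into the bore, stopping just above the plug.

Call:
drive_tool(
  commands=[
    [[0,0,12,0,0,0],[0,0,14,0,0,0],[0,0,10,0,0,0],[0,0,10,0,0,0],[0,0,10,0,0,0],[0,0,10,0,0,0],[0,0,10,0,0,0],[0,0,10,0,0,0],[0,0,8,0,0,0],[0,0,3,0,0,0]],
  ],
)

```text
t: 10.45
tool_pos: [0.5712, -0.2143, 0.2257]
ee_rot: [-0.0, 0.675, 0.738, -0.0]
contact_force: [0.0, 1.2, -3.6]
finger_gap: 0.0271
```

```bash
python3 - <<'E'
from h import *
s=state();print(s['t'],s['tool_pos'],2*np.arctan2(s['ee_rot'][2],s['ee_rot'][1]),s['contact_force'],s['wrist_torque'],s['finger_gap'])
E
```

```text
10.45 [ 0.57116652 -0.21425829  0.22566129] 1.6597979238501128 [ 0.03337272  1.15671192 -3.56776993] [-0.0343796  -0.03555727 -0.00800931] 0.02714823065220622
```

Call:
drive_tool(
  commands=[
    [[0,0,2,0,0,0],[0,0,2,0,0,0],[0,0,2,0,0,0],[0,0,2,0,0,0],[0,0,2,0,0,0],[0,0,1.5,0,0,0],[0,0,1.5,0,0,0],[0,0,1.5,0,0,0],[0,0,1,0,0,0],[0,0,0,0,0,0]],
  ],
)

```text
t: 11.7
tool_pos: [0.5713, -0.2143, 0.2107]
ee_rot: [-0.0, 0.675, 0.738, -0.0]
contact_force: [-0.2, 0.3, -4.0]
finger_gap: 0.0276
```

```bash
cat > st.py <<'E'
from h import *
s=state();print(round(s['t'],2),s['tool_pos'].round(4),'end',round(s['tool_pos'][2]-.1655,4),'yaw',round(2*np.arctan2(s['ee_rot'][2],s['ee_rot'][1]),4),'F',s['contact_force'].round(2),'M',s['wrist_torque'].round(3),s['finger_gap'].round(4),'j6',s['joints'][5].round(3),'tau6',s['tau'][5].round(3))
E
python3 st.py
```

```text
Traceback (most recent call last):
  File "st.py", line 2, in <module>
    s=state();print(round(s['t'],2),s['tool_pos'].round(4),'end',round(s['tool_pos'][2]-.1655,4),'yaw',round(2*np.arctan2(s['ee_rot'][2],s['ee_rot'][1]),4),'F',s['contact_force'].round(2),'M',s['wrist_torque'].round(3),s['finger_gap'].round(4),'j6',s['joints'][5].round(3),'tau6',s['tau'][5].round(3))
                                                                                                                                                                                                                           ^^^^^^^^^^^^^^^^^^^^^
AttributeError: 'float' object has no attribute 'round'
```

Call:
drive_tool(
  commands=[
    [[0,0,0.5,0,0,0],[0,0,0.5,0,0,0],[0,0,0.5,0,0,0],[0,0,0.5,0,0,0],[0,0,0.5,0,0,0],[0,0,0.5,0,0,0],[0,0,0,0,0,0],[0,0,0,0,0,0],[0,0,0,0,0,0],[0,0,0,0,0,0]],
  ],
)

```text
t: 12.95
tool_pos: [0.5714, -0.2143, 0.2078]
ee_rot: [0.0, 0.675, 0.738, 0.0]
contact_force: [0.5, -0.1, -3.0]
finger_gap: 0.0272
```

```bash
sed -i "s/s\['finger_gap'\].round(4)/round(float(s['finger_gap']),4)/" st.py; python3 st.py
```

```text
12.95 [ 0.5714 -0.2143  0.2078] end 0.0423 yaw 1.6598 F [ 0.48 -0.15 -3.02] M [-0.049 -0.052  0.061] 0.0272 j6 -0.498 tau6 0.0
```

It is already below the corner-landing height with no contact force, so the socket is going over the square. Continuing gently.

Call:
drive_tool(
  commands=[
    [[0,0,1,0,0,0],[0,0,1,0,0,0],[0,0,1,0,0,0],[0,0,1,0,0,0],[0,0,1,0,0,0],[0,0,1,0,0,0],[0,0,1,0,0,0],[0,0,1,0,0,0],[0,0,1,0,0,0],[0,0,0.5,0,0,0]],
  ],
)

```text
t: 14.2
tool_pos: [0.5713, -0.2143, 0.1982]
ee_rot: [-0.0, 0.675, 0.738, -0.0]
contact_force: [-0.6, -0.6, -3.3]
finger_gap: 0.0272
```

```bash
python3 st.py
```

```text
14.2 [ 0.5713 -0.2143  0.1982] end 0.0327 yaw 1.6598 F [-0.61 -0.56 -3.28] M [ 0.024 -0.003 -0.045] 0.0272 j6 -0.498 tau6 0.0
```

Call:
drive_tool(
  commands=[
    [[0,0,0.7,0,0,0],[0,0,0.6,0,0,0],[0,0,0.5,0,0,0],[0,0,0.4,0,0,0],[0,0,0.3,0,0,0],[0,0,0.2,0,0,0],[0,0,0.1,0,0,0],[0,0,0,0,0,0],[0,0,0,0,0,0],[0,0,0,0,0,0]],
  ],
)

```text
t: 15.45
tool_pos: [0.5714, -0.2143, 0.1955]
ee_rot: [0.0, 0.675, 0.738, 0.0]
contact_force: [-0.2, -0.8, -3.0]
finger_gap: 0.0272
```

```bash
python3 st.py
```

```text
15.45 [ 0.5714 -0.2143  0.1955] end 0.03 yaw 1.6598 F [-0.19 -0.82 -3.03] M [-0.002 -0.003 -0.004] 0.0272 j6 -0.498 tau6 -0.0
```

Fully down at the nominal floor height (end z=0.030). I'll press lightly to confirm it's seated, then start turning clockwise.

Call:
drive_tool(
  commands=[
    [[0,0,0.3,0,0,0],[0,0,0.3,0,0,0],[0,0,0,0,0,0.02],[0,0,0,0,0,0.02],[0,0,0,0,0,0.02],[0,0,0,0,0,0.02],[0,0,0,0,0,0.02],[0,0,0,0,0,0],[0,0,0,0,0,0],[0,0,0,0,0,0]],
  ],
)

```text
t: 16.7
tool_pos: [0.5716, -0.2145, 0.1953]
ee_rot: [0.0, 0.711, 0.703, 0.0]
contact_force: [-0.9, -0.6, 6.6]
finger_gap: 0.0272
```

```bash
python3 st.py
```

```text
16.7 [ 0.5716 -0.2145  0.1953] end 0.0298 yaw 1.5595 F [-0.91 -0.62  6.63] M [0.107 0.462 0.001] 0.0272 j6 -0.397 tau6 0.07
```

Seated: the floor pushes back about 10 N. I'll ease the press off and turn on.

Call:
drive_tool(
  commands=[
    [[0,0,-0.5,0,0,0],[0,0,0,0,0,0.03],[0,0,0,0,0,0.03],[0,0,0,0,0,0.03],[0,0,0,0,0,0.03],[0,0,0,0,0,0.03],[0,0,0,0,0,0],[0,0,0,0,0,0],[0,0,0,0,0,0],[0,0,0,0,0,0]],
  ],
)

```text
t: 17.95
tool_pos: [0.5715, -0.2143, 0.1954]
ee_rot: [0.0, 0.762, 0.648, 0.0]
contact_force: [2.5, 2.7, 0.7]
finger_gap: 0.0272
```

```bash
python3 st.py;python3 st.py
```

```text
17.95 [ 0.5715 -0.2143  0.1954] end 0.0299 yaw 1.4099 F [2.49 2.74 0.73] M [ 0.663 -0.616  0.093] 0.0272 j6 -0.248 tau6 0.031
17.95 [ 0.5715 -0.2143  0.1954] end 0.0299 yaw 1.4099 F [2.49 2.74 0.73] M [ 0.663 -0.616  0.093] 0.0272 j6 -0.248 tau6 0.031
```

Call:
drive_tool(
  commands=[
    [[0,0,-0.2,0,0,0.03],[0,0,0,0,0,0.03],[0,0,0,0,0,0.03],[0,0,0,0,0,0.03],[0,0,0,0,0,0.03],[0,0,0,0,0,0.03],[0,0,0,0,0,0.03],[0,0,0,0,0,0.03],[0,0,0,0,0,0.03],[0,0,0,0,0,0.03]],
  ],
)

```text
t: 19.2
tool_pos: [0.5714, -0.2143, 0.1956]
ee_rot: [0.0, 0.85, 0.526, 0.0]
contact_force: [5.4, 2.0, -5.4]
finger_gap: 0.0273
```

```bash
python3 st.py
```

```text
19.2 [ 0.5714 -0.2143  0.1956] end 0.0301 yaw 1.1078 F [ 5.37  1.96 -5.43] M [ 0.771 -1.445  0.148] 0.0273 j6 0.054 tau6 -0.618
```

Friction torque reads 0.15 N m. Turning on by 0.1, then a small reversal to learn how stiff the coupling is.

Call:
drive_tool(
  commands=[
    [[0,0,0,0,0,0.02],[0,0,0,0,0,0.02],[0,0,0,0,0,0.02],[0,0,0,0,0,0.02],[0,0,0,0,0,0.02],[0,0,0,0,0,0],[0,0,0,0,0,0],[0,0,0,0,0,0],[0,0,0,0,0,0],[0,0,0,0,0,0]],
  ],
)

```text
t: 20.45
tool_pos: [0.5715, -0.2143, 0.1956]
ee_rot: [0.0, 0.875, 0.483, 0.0]
contact_force: [5.0, 3.5, -5.9]
finger_gap: 0.0273
```

```bash
python3 st.py
```

```text
20.45 [ 0.5715 -0.2143  0.1956] end 0.0301 yaw 1.0087 F [ 5.01  3.47 -5.94] M [ 0.778 -1.493  0.048] 0.0273 j6 0.153 tau6 0.11
```

Call:
drive_tool(
  commands=[
    [[0,0,0,0,0,-0.01],[0,0,0,0,0,0],[0,0,0,0,0,0],[0,0,0,0,0,0],[0,0,0,0,0,0],[0,0,0,0,0,0],[0,0,0,0,0,0],[0,0,0,0,0,0],[0,0,0,0,0,0],[0,0,0,0,0,0]],
  ],
)

```text
t: 21.7
tool_pos: [0.5715, -0.2143, 0.1956]
ee_rot: [0.0, 0.873, 0.488, 0.0]
contact_force: [5.0, 2.0, -5.7]
finger_gap: 0.0272
```

```bash
python3 st.py
```

```text
21.7 [ 0.5715 -0.2143  0.1956] end 0.0301 yaw 1.0186 F [ 5.03  2.01 -5.69] M [ 0.714 -1.43   0.043] 0.0272 j6 0.144 tau6 0.045
```

While holding still, the friction relaxes to about 0.05, so a torque that stays up at rest will mark the stop. I'll advance in small steps and check at rest.

Call:
drive_tool(
  commands=[
    [[0,0,0,0,0,0.01],[0,0,0,0,0,0.01],[0,0,0,0,0,0.01],[0,0,0,0,0,0.01],[0,0,0,0,0,0.01],[0,0,0,0,0,0.01],[0,0,0,0,0,0.01],[0,0,0,0,0,0],[0,0,0,0,0,0],[0,0,0,0,0,0]],
  ],
)

```text
t: 22.95
tool_pos: [0.5715, -0.2143, 0.1956]
ee_rot: [0.0, 0.89, 0.457, 0.0]
contact_force: [4.8, 2.1, -5.8]
finger_gap: 0.0274
```

```bash
python3 st.py
```

```text
22.95 [ 0.5715 -0.2143  0.1956] end 0.0301 yaw 0.9487 F [ 4.78  2.15 -5.8 ] M [ 0.746 -1.552  0.152] 0.0274 j6 0.213 tau6 0.142
```

Call:
drive_tool(
  commands=[
    [[0,0,0,0,0,0.005],[0,0,0,0,0,0.005],[0,0,0,0,0,0.005],[0,0,0,0,0,0.005],[0,0,0,0,0,0.005],[0,0,0,0,0,0],[0,0,0,0,0,0],[0,0,0,0,0,0],[0,0,0,0,0,0],[0,0,0,0,0,0]],
  ],
)

```text
t: 24.2
tool_pos: [0.5715, -0.2143, 0.1956]
ee_rot: [0.0, 0.895, 0.446, 0.0]
contact_force: [5.7, 2.7, -5.6]
finger_gap: 0.0274
```

```bash
python3 st.py
```

```text
24.2 [ 0.5715 -0.2143  0.1956] end 0.0301 yaw 0.9237 F [ 5.67  2.7  -5.64] M [ 0.781 -1.568  0.171] 0.0274 j6 0.238 tau6 0.153
```

Call:
drive_tool(
  commands=[
    [[0,0,0,0,0,0.005],[0,0,0,0,0,0.005],[0,0,0,0,0,0.005],[0,0,0,0,0,0.005],[0,0,0,0,0,0.005],[0,0,0,0,0,0],[0,0,0,0,0,0],[0,0,0,0,0,0],[0,0,0,0,0,0],[0,0,0,0,0,0]],
  ],
)

```text
t: 25.45
tool_pos: [0.5715, -0.2143, 0.1956]
ee_rot: [0.0, 0.901, 0.434, 0.0]
contact_force: [4.8, 2.0, -6.8]
finger_gap: 0.0275
```

```bash
python3 st.py
```

```text
25.45 [ 0.5715 -0.2143  0.1956] end 0.0301 yaw 0.8987 F [ 4.82  2.05 -6.77] M [ 0.816 -1.506  0.107] 0.0275 j6 0.263 tau6 0.154
```

Call:
drive_tool(
  commands=[
    [[0,0,0,0,0,0.005],[0,0,0,0,0,0.005],[0,0,0,0,0,0.005],[0,0,0,0,0,0.005],[0,0,0,0,0,0.005],[0,0,0,0,0,0],[0,0,0,0,0,0],[0,0,0,0,0,0],[0,0,0,0,0,0],[0,0,0,0,0,0]],
  ],
)

```text
t: 26.7
tool_pos: [0.5715, -0.2143, 0.1956]
ee_rot: [0.0, 0.906, 0.423, 0.0]
contact_force: [5.9, 2.9, -6.4]
finger_gap: 0.0272
```

```bash
python3 st.py
```

```text
26.7 [ 0.5715 -0.2143  0.1956] end 0.0301 yaw 0.8737 F [ 5.91  2.88 -6.42] M [ 0.848 -1.597  0.108] 0.0272 j6 0.288 tau6 0.154
```

At rest tau6 reads a clean 0.154 N m, which is the plug friction. I'll use it as the stop detector, one step at a time.

Call:
drive_tool(
  commands=[
    [[0,0,0,0,0,0.005],[0,0,0,0,0,0.005],[0,0,0,0,0,0.005],[0,0,0,0,0,0.005],[0,0,0,0,0,0.005],[0,0,0,0,0,0],[0,0,0,0,0,0],[0,0,0,0,0,0],[0,0,0,0,0,0],[0,0,0,0,0,0]],
  ],
)

```text
t: 27.95
tool_pos: [0.5714, -0.2144, 0.1956]
ee_rot: [0.0, 0.911, 0.412, 0.0]
contact_force: [5.3, -2.6, -5.1]
finger_gap: 0.0272
```

```bash
python3 st.py
```

```text
27.95 [ 0.5714 -0.2144  0.1956] end 0.0301 yaw 0.8497 F [ 5.33 -2.62 -5.09] M [-0.211 -1.495  0.198] 0.0272 j6 0.312 tau6 0.146
```

The lateral force shifted here, so something may have changed. A smaller step next.

Call:
drive_tool(
  commands=[
    [[0,0,0,0,0,0.005],[0,0,0,0,0,0.005],[0,0,0,0,0,0],[0,0,0,0,0,0],[0,0,0,0,0,0],[0,0,0,0,0,0],[0,0,0,0,0,0],[0,0,0,0,0,0],[0,0,0,0,0,0],[0,0,0,0,0,0]],
  ],
)

```text
t: 29.2
tool_pos: [0.5714, -0.2144, 0.1956]
ee_rot: [0.0, 0.913, 0.408, 0.0]
contact_force: [4.6, -1.4, -6.0]
finger_gap: 0.0271
```

```bash
python3 st.py
```

```text
29.2 [ 0.5714 -0.2144  0.1956] end 0.0301 yaw 0.8398 F [ 4.63 -1.37 -5.95] M [-0.304 -1.497  0.128] 0.0271 j6 0.322 tau6 0.142
```

Torque is unchanged, so that was only a change of side contact. Continuing.

Call:
drive_tool(
  commands=[
    [[0,0,0,0,0,0.005],[0,0,0,0,0,0.005],[0,0,0,0,0,0.005],[0,0,0,0,0,0.005],[0,0,0,0,0,0],[0,0,0,0,0,0],[0,0,0,0,0,0],[0,0,0,0,0,0],[0,0,0,0,0,0],[0,0,0,0,0,0]],
  ],
)

```text
t: 30.45
tool_pos: [0.5714, -0.2144, 0.1956]
ee_rot: [0.0, 0.917, 0.399, 0.0]
contact_force: [5.5, -0.5, -5.7]
finger_gap: 0.0272
```

```bash
python3 st.py
```

```text
30.45 [ 0.5714 -0.2144  0.1956] end 0.0301 yaw 0.8198 F [ 5.48 -0.51 -5.74] M [-0.303 -1.536  0.155] 0.0272 j6 0.342 tau6 0.148
```

Call:
drive_tool(
  commands=[
    [[0,0,0,0,0,0.005],[0,0,0,0,0,0.005],[0,0,0,0,0,0.005],[0,0,0,0,0,0.005],[0,0,0,0,0,0.005],[0,0,0,0,0,0],[0,0,0,0,0,0],[0,0,0,0,0,0],[0,0,0,0,0,0],[0,0,0,0,0,0]],
  ],
)

```text
t: 31.7
tool_pos: [0.5714, -0.2143, 0.1956]
ee_rot: [0.0, 0.922, 0.387, 0.0]
contact_force: [3.8, -0.5, -5.2]
finger_gap: 0.0271
```

```bash
python3 st.py
```

```text
31.7 [ 0.5714 -0.2143  0.1956] end 0.0301 yaw 0.7949 F [ 3.83 -0.47 -5.2 ] M [-0.282 -1.52   0.132] 0.0271 j6 0.367 tau6 0.148
```

Call:
drive_tool(
  commands=[
    [[0,0,0,0,0,0.005],[0,0,0,0,0,0.005],[0,0,0,0,0,0.005],[0,0,0,0,0,0.005],[0,0,0,0,0,0.005],[0,0,0,0,0,0],[0,0,0,0,0,0],[0,0,0,0,0,0],[0,0,0,0,0,0],[0,0,0,0,0,0]],
  ],
)

```text
t: 32.95
tool_pos: [0.5714, -0.2143, 0.1956]
ee_rot: [0.0, 0.927, 0.375, 0.0]
contact_force: [4.8, -0.7, -4.6]
finger_gap: 0.0273
```

```bash
python3 st.py
```

```text
32.95 [ 0.5714 -0.2143  0.1956] end 0.0301 yaw 0.7698 F [ 4.83 -0.66 -4.64] M [-0.252 -1.511  0.075] 0.0273 j6 0.392 tau6 0.148
```

Call:
drive_tool(
  commands=[
    [[0,0,0,0,0,0.005],[0,0,0,0,0,0.005],[0,0,0,0,0,0.005],[0,0,0,0,0,0.005],[0,0,0,0,0,0.005],[0,0,0,0,0,0],[0,0,0,0,0,0],[0,0,0,0,0,0],[0,0,0,0,0,0],[0,0,0,0,0,0]],
  ],
)

```text
t: 34.2
tool_pos: [0.5714, -0.2143, 0.1956]
ee_rot: [0.0, 0.931, 0.364, 0.0]
contact_force: [5.4, -1.1, -5.0]
finger_gap: 0.0274
```

```bash
python3 st.py
```

```text
34.2 [ 0.5714 -0.2143  0.1956] end 0.0301 yaw 0.7448 F [ 5.38 -1.08 -5.  ] M [-0.217 -1.583  0.122] 0.0274 j6 0.417 tau6 0.148
```

Call:
drive_tool(
  commands=[
    [[0,0,0,0,0,0.005],[0,0,0,0,0,0.005],[0,0,0,0,0,0.005],[0,0,0,0,0,0.005],[0,0,0,0,0,0.005],[0,0,0,0,0,0],[0,0,0,0,0,0],[0,0,0,0,0,0],[0,0,0,0,0,0],[0,0,0,0,0,0]],
  ],
)

```text
t: 35.45
tool_pos: [0.5714, -0.2143, 0.1956]
ee_rot: [0.0, 0.936, 0.352, 0.0]
contact_force: [5.0, -0.7, -6.1]
finger_gap: 0.0271
```

```bash
python3 st.py
```

```text
35.45 [ 0.5714 -0.2143  0.1956] end 0.0301 yaw 0.7198 F [ 4.95 -0.72 -6.05] M [-0.233 -1.575  0.178] 0.0271 j6 0.442 tau6 0.149
```

Call:
drive_tool(
  commands=[
    [[0,0,0,0,0,0.005],[0,0,0,0,0,0.005],[0,0,0,0,0,0.005],[0,0,0,0,0,0.005],[0,0,0,0,0,0.005],[0,0,0,0,0,0],[0,0,0,0,0,0],[0,0,0,0,0,0],[0,0,0,0,0,0],[0,0,0,0,0,0]],
  ],
)

```text
t: 36.7
tool_pos: [0.5714, -0.2143, 0.1956]
ee_rot: [0.0, 0.94, 0.34, 0.0]
contact_force: [4.0, -1.3, -5.1]
finger_gap: 0.0272
```

```bash
python3 st.py
```

```text
36.7 [ 0.5714 -0.2143  0.1956] end 0.0301 yaw 0.6948 F [ 3.99 -1.27 -5.09] M [-0.237 -1.519  0.11 ] 0.0272 j6 0.467 tau6 0.149
```

Call:
drive_tool(
  commands=[
    [[0,0,0,0,0,0.005],[0,0,0,0,0,0.005],[0,0,0,0,0,0.005],[0,0,0,0,0,0.005],[0,0,0,0,0,0.005],[0,0,0,0,0,0],[0,0,0,0,0,0],[0,0,0,0,0,0],[0,0,0,0,0,0],[0,0,0,0,0,0]],
  ],
)

```text
t: 37.95
tool_pos: [0.5715, -0.2143, 0.1957]
ee_rot: [0.0, 0.944, 0.329, 0.0]
contact_force: [5.9, -0.5, -3.6]
finger_gap: 0.0272
```

```bash
python3 st.py
```

```text
37.95 [ 0.5715 -0.2143  0.1957] end 0.0302 yaw 0.6698 F [ 5.95 -0.49 -3.56] M [-0.209 -1.571  0.158] 0.0272 j6 0.492 tau6 0.149
```

Call:
drive_tool(
  commands=[
    [[0,0,0,0,0,0.005],[0,0,0,0,0,0.005],[0,0,0,0,0,0.005],[0,0,0,0,0,0.005],[0,0,0,0,0,0.005],[0,0,0,0,0,0],[0,0,0,0,0,0],[0,0,0,0,0,0],[0,0,0,0,0,0],[0,0,0,0,0,0]],
  ],
)

```text
t: 39.2
tool_pos: [0.5714, -0.2143, 0.1956]
ee_rot: [0.0, 0.948, 0.317, 0.0]
contact_force: [5.0, -0.3, -4.8]
finger_gap: 0.0272
```

```bash
python3 st.py
```

```text
39.2 [ 0.5714 -0.2143  0.1956] end 0.0301 yaw 0.6448 F [ 5.04 -0.27 -4.76] M [-0.147 -1.573  0.161] 0.0272 j6 0.517 tau6 0.15
```

Call:
drive_tool(
  commands=[
    [[0,0,0,0,0,0.005],[0,0,0,0,0,0.005],[0,0,0,0,0,0.005],[0,0,0,0,0,0.005],[0,0,0,0,0,0.005],[0,0,0,0,0,0],[0,0,0,0,0,0],[0,0,0,0,0,0],[0,0,0,0,0,0],[0,0,0,0,0,0]],
  ],
)

```text
t: 40.45
tool_pos: [0.5715, -0.2143, 0.1956]
ee_rot: [0.0, 0.952, 0.305, 0.0]
contact_force: [5.3, -0.7, -5.5]
finger_gap: 0.0274
```

```bash
python3 st.py
```

```text
40.45 [ 0.5715 -0.2143  0.1956] end 0.0301 yaw 0.6198 F [ 5.29 -0.7  -5.48] M [-0.221 -1.589  0.16 ] 0.0274 j6 0.542 tau6 0.149
```

Call:
drive_tool(
  commands=[
    [[0,0,0,0,0,0.005],[0,0,0,0,0,0.005],[0,0,0,0,0,0.005],[0,0,0,0,0,0.005],[0,0,0,0,0,0.005],[0,0,0,0,0,0],[0,0,0,0,0,0],[0,0,0,0,0,0],[0,0,0,0,0,0],[0,0,0,0,0,0]],
  ],
)

```text
t: 41.7
tool_pos: [0.5715, -0.2143, 0.1957]
ee_rot: [0.0, 0.956, 0.293, 0.0]
contact_force: [5.0, -0.4, -5.3]
finger_gap: 0.0273
```

```bash
python3 st.py
```

```text
41.7 [ 0.5715 -0.2143  0.1957] end 0.0302 yaw 0.5948 F [ 5.04 -0.37 -5.31] M [-0.186 -1.63   0.172] 0.0273 j6 0.567 tau6 0.149
```

Call:
drive_tool(
  commands=[
    [[0,0,0,0,0,0.005],[0,0,0,0,0,0.005],[0,0,0,0,0,0.005],[0,0,0,0,0,0.005],[0,0,0,0,0,0.005],[0,0,0,0,0,0],[0,0,0,0,0,0],[0,0,0,0,0,0],[0,0,0,0,0,0],[0,0,0,0,0,0]],
  ],
)

```text
t: 42.95
tool_pos: [0.5714, -0.2143, 0.1956]
ee_rot: [0.0, 0.96, 0.281, 0.0]
contact_force: [4.9, -0.0, -5.0]
finger_gap: 0.0274
```

```bash
python3 st.py
```

```text
42.95 [ 0.5714 -0.2143  0.1956] end 0.0301 yaw 0.5698 F [ 4.86 -0.02 -5.02] M [-0.206 -1.673  0.168] 0.0274 j6 0.592 tau6 0.149
```

Call:
drive_tool(
  commands=[
    [[0,0,0,0,0,0.005],[0,0,0,0,0,0.005],[0,0,0,0,0,0.005],[0,0,0,0,0,0.005],[0,0,0,0,0,0.005],[0,0,0,0,0,0],[0,0,0,0,0,0],[0,0,0,0,0,0],[0,0,0,0,0,0],[0,0,0,0,0,0]],
  ],
)

```text
t: 44.2
tool_pos: [0.5715, -0.2143, 0.1956]
ee_rot: [0.0, 0.963, 0.269, 0.0]
contact_force: [5.7, -1.4, -5.8]
finger_gap: 0.0273
```

```bash
python3 st.py
```

```text
44.2 [ 0.5715 -0.2143  0.1956] end 0.0301 yaw 0.5448 F [ 5.73 -1.36 -5.77] M [-0.184 -1.617  0.135] 0.0273 j6 0.617 tau6 0.149
```

Call:
drive_tool(
  commands=[
    [[0,0,0,0,0,0.005],[0,0,0,0,0,0.005],[0,0,0,0,0,0.005],[0,0,0,0,0,0.005],[0,0,0,0,0,0.005],[0,0,0,0,0,0],[0,0,0,0,0,0],[0,0,0,0,0,0],[0,0,0,0,0,0],[0,0,0,0,0,0]],
  ],
)

```text
t: 45.45
tool_pos: [0.5715, -0.2143, 0.1957]
ee_rot: [0.0, 0.966, 0.257, 0.0]
contact_force: [5.1, -0.7, -5.3]
finger_gap: 0.0268
```

```bash
python3 st.py
```

```text
45.45 [ 0.5715 -0.2143  0.1957] end 0.0302 yaw 0.5198 F [ 5.06 -0.73 -5.26] M [-0.158 -1.671  0.205] 0.0268 j6 0.642 tau6 0.149
```

Call:
drive_tool(
  commands=[
    [[0,0,0,0,0,0.005],[0,0,0,0,0,0.005],[0,0,0,0,0,0.005],[0,0,0,0,0,0.005],[0,0,0,0,0,0],[0,0,0,0,0,0],[0,0,0,0,0,0],[0,0,0,0,0,0],[0,0,0,0,0,0],[0,0,0,0,0,0]],
  ],
)

```text
t: 46.7
tool_pos: [0.5715, -0.2143, 0.1956]
ee_rot: [0.0, 0.969, 0.247, 0.0]
contact_force: [4.9, -0.9, -4.8]
finger_gap: 0.0273
```

```bash
python3 st.py
```

```text
46.7 [ 0.5715 -0.2143  0.1956] end 0.0301 yaw 0.4998 F [ 4.88 -0.94 -4.82] M [-0.185 -1.658  0.17 ] 0.0273 j6 0.662 tau6 0.149
```

Call:
drive_tool(
  commands=[
    [[0,0,0,0,0,0.005],[0,0,0,0,0,0.005],[0,0,0,0,0,0.005],[0,0,0,0,0,0.005],[0,0,0,0,0,0.005],[0,0,0,0,0,0],[0,0,0,0,0,0],[0,0,0,0,0,0],[0,0,0,0,0,0],[0,0,0,0,0,0]],
  ],
)

```text
t: 47.95
tool_pos: [0.5715, -0.2143, 0.1957]
ee_rot: [0.0, 0.972, 0.235, 0.0]
contact_force: [5.9, -0.2, -5.3]
finger_gap: 0.0274
```

```bash
python3 st.py
```

```text
47.95 [ 0.5715 -0.2143  0.1957] end 0.0302 yaw 0.4749 F [ 5.9  -0.22 -5.3 ] M [-0.161 -1.652  0.231] 0.0274 j6 0.687 tau6 0.238
```

tau6 jumped from 0.149 to 0.238 N m and stays there at rest. The plug is at its stop, under the 0.4 limit. I'll relieve the load within the play and draw the key out.

Call:
drive_tool(
  commands=[
    [[0,0,0,0,0,-0.03],[0,0,0,0,0,-0.03],[0,0,0,0,0,-0.03],[0,0,-5,0,0,0],[0,0,-12,0,0,0],[0,0,-20,0,0,0],[0,0,-22,0,0,0],[0,0,-24,0,0,0],[0,0,-24,0,0,0],[0,0,-20,0,0,0]],
  ],
)

```text
t: 49.2
tool_pos: [0.5706, -0.2142, 0.3243]
ee_rot: [-0.0, 0.96, 0.278, -0.0]
contact_force: [-0.0, -0.2, -3.7]
finger_gap: 0.027
```

```bash
python3 - <<'E'
import runpy; runpy.run_path('st.py')
from h import *
s=state(); q=s['ee_rot']; Q=Rn.from_quat([q[1],q[2],q[3],q[0]]).as_matrix()
print(((np.array([.5299,.1925,.3235])-s['tool_pos'])@Q*1000).round(1))
E
```

```text
49.2 [ 0.5706 -0.2142  0.3243] end 0.1588 yaw 0.5644 F [-0.03 -0.23 -3.72] M [ 0.007 -0.028  0.027] 0.027 j6 0.598 tau6 0.0
[ 183.1 -365.4    0.9]
```

Call:
drive_tool(
  commands=[
    [[10,-20,0,0,0,0],[20.5,-41,0,0,0,0],[20.5,-41,0,0,0,0],[20.5,-41,0,0,0,0],[20.5,-41,0,0,0,0],[20.5,-41,0,0,0,0],[20.5,-41,0,0,0,0],[20.5,-41,0,0,0,0],[20.5,-41,0,0,0,0],[9,-17.5,0,0,0,0]],
  ],
)

```text
t: 50.45
tool_pos: [0.5285, 0.1947, 0.3223]
ee_rot: [-0.0, 0.96, 0.28, -0.001]
contact_force: [0.4, 0.4, -2.5]
finger_gap: 0.0275
```

```bash
python3 - <<'E'
import runpy; runpy.run_path('st.py')
from h import *
snap('wrist','w5')
s=state(); q=s['ee_rot']; Q=Rn.from_quat([q[1],q[2],q[3],q[0]]).as_matrix()
print(((np.array([.5299,.1925,.174])-s['tool_pos'])@Q*1000).round(1),s['tool_pos'])
p,W=cloud('wrist','w5'); q=W.reshape(-1,3); 
z=np.load('pics/w5.npz')
t=q[(abs(q[:,2]-.008)<.003)&(np.hypot(q[:,0]-.531,q[:,1]-.19)<.09)]; print('plate',cv2.minAreaRect((t[:,:2]*1000).astype(np.float32)))
E
```

```text
50.45 [0.5285 0.1947 0.3223] end 0.1568 yaw 0.5668 F [ 0.37  0.38 -2.54] M [0.046 0.004 0.029] 0.0275 j6 1.303 tau6 -0.145
[ -0.6   3.6 148.3] [0.52868279 0.19581568 0.32234324]
plate ((529.964111328125, 192.73684692382812), (100.09008026123047, 100.1594009399414), 6.690908432006836)
```

View pics/w5.png

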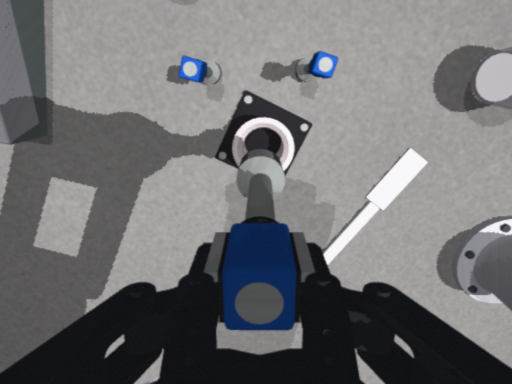

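The wrist view shows the key over the holder cup (262,148) and the spatula undisturbed. Settling, then lowering partway.

Call:
drive_tool(
  commands=[
    [[0,0,0,0,0,0],[0,0,0,0,0,0],[0,0,10,0,0,0],[0,0,20,0,0,0],[0,0,20,0,0,0],[0,0,20,0,0,0],[0,0,10,0,0,0],[0,0,0,0,0,0],[0,0,0,0,0,0],[0,0,0,0,0,0]],
  ],
)

```text
t: 51.75
tool_pos: [0.5307, 0.1924, 0.2433]
ee_rot: [-0.0, 0.96, 0.279, 0.001]
contact_force: [-0.7, -0.1, -3.5]
finger_gap: 0.0272
```

```bash
python3 - <<'E'
import runpy; runpy.run_path('st.py')
from h import *
s=state(); q=s['ee_rot']; Q=Rn.from_quat([q[1],q[2],q[3],q[0]]).as_matrix()
print(((np.array([.5299,.1925,.1735])-s['tool_pos'])@Q*1000).round(1))
E
```

```text
51.75 [0.5307 0.1924 0.2433] end 0.0778 yaw 0.5648 F [-0.75 -0.14 -3.52] M [ 0.029 -0.002  0.025] 0.0272 j6 1.3 tau6 -0.001
[-0.7 -0.5 69.8]
```

Call:
drive_tool(
  commands=[
    [[-0.7,-0.5,10,0,0,0],[0,0,13,0,0,0],[0,0,13,0,0,0],[0,0,12,0,0,0],[0,0,9,0,0,0],[0,0,6,0,0,0],[0,0,3,0,0,0],[0,0,2,0,0,0],[0,0,1,0,0,0],[0,0,0.3,0,0,0]],
  ],
)

```text
t: 53.0
tool_pos: [0.5296, 0.1924, 0.1735]
ee_rot: [-0.0, 0.96, 0.279, 0.0]
contact_force: [-0.1, -0.2, -1.1]
finger_gap: 0.0275
```

```bash
python3 st.py
```

```text
53.0 [0.5296 0.1924 0.1735] end 0.008 yaw 0.5648 F [-0.07 -0.15 -1.07] M [ 0.015  0.03  -0.009] 0.0275 j6 1.301 tau6 -0.0
```

Touching the cup's floor at the right height. Letting go, then retreating straight up.

Call:
drive_tool(
  commands=[
    [[0,0,0.2,0,0,0],[0,0,0,0,0,0],[0,0,0,0,0,0],[0,0,0,0,0,0],[0,0,0,0,0,0],[0,0,0,0,0,0],[0,0,0,0,0,0],[0,0,0,0,0,0],[0,0,0,0,0,0],[0,0,0,0,0,0]],
  ],
  claw=0,
)

```text
t: 54.25
tool_pos: [0.5294, 0.1924, 0.1731]
ee_rot: [0.0, 0.96, 0.279, -0.0]
contact_force: [-0.3, -0.0, 1.1]
finger_gap: 0.0856
```

Call:
drive_tool(
  commands=[
    [[0,0,-5,0,0,0],[0,0,-10,0,0,0],[0,0,-15,0,0,0],[0,0,-15,0,0,0],[0,0,-15,0,0,0],[0,0,-15,0,0,0],[0,0,-15,0,0,0],[0,0,0,0,0,0],[0,0,0,0,0,0],[0,0,0,0,0,0]],
  ],
)

```text
t: 55.5
tool_pos: [0.5291, 0.1923, 0.2625]
ee_rot: [-0.0, 0.96, 0.279, -0.001]
contact_force: [0.2, 0.3, -1.4]
finger_gap: 0.0855
```

```bash
python3 st.py; python3 - <<'E'
from h import *
snap('wrist','w6');snap('scene','s6')
p,W=cloud('wrist','w6')
m=(W[...,2]>.19)&(W[...,2]<.21)&(abs(W[...,0]-.53)<.03)&(abs(W[...,1]-.19)<.03)
t=W[m]; print(len(t),cv2.minAreaRect((t[:,:2]*1000).astype(np.float32)),np.median(t[:,2]))
E
```

```text
55.5 [0.5291 0.1923 0.2625] end 0.097 yaw 0.5647 F [ 0.19  0.27 -1.38] M [-0.041  0.016 -0.047] 0.0855 j6 1.301 tau6 0.0
1902 ((528.92041015625, 192.61354064941406), (28.14405059814453, 27.7421875), 33.21400451660156) 0.19802300210637153
```

View pics/s6.png

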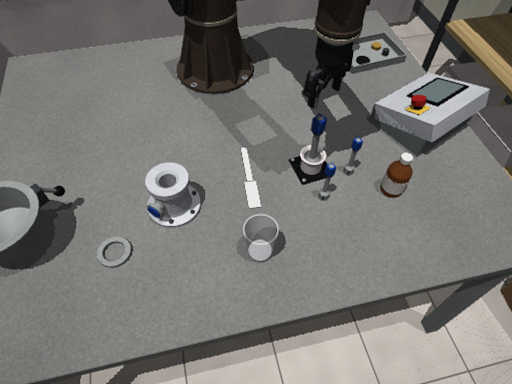

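View pics/w6.png

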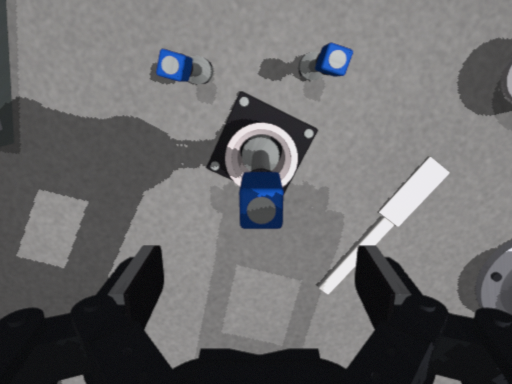

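The key stands upright in the holder (scene 318,125), with its top level at z=0.198 and 1 mm off the cup's centre. The gripper is clear. The beaker, bottle, ring and spatula appear at the same pixels as at the start.

```bash
python3 -c "
from rig import *
print(sign_off())"
```

```text
the job is handed in; nothing more can be done
None
```

The job is done and handed in at about 56 s of the 72 s allowed. sign_off gave no verdict.

- **Key:** I took the 190 mm key from the holder; its top measured z = 0.198 m, while the two look-alikes reach only about 0.133 m.
- **Seating:** I read the plug's angle by looking down the bore first, so the socket went over the square without landing on its corners. It reached bottom with its lower end at z = 0.030 m, under a light press of about 10 N.
- **Turning:** I turned the plug clockwise by about 1.19 rad of wrist rotation, play included. The torque held steady at 0.149 N m, then rose to 0.238 N m and stayed there at rest. I took that as the stop, eased off within the play and drew the key out. No torque reading passed 0.24 N m, against the 0.4 limit.
- **Return:** The key stands upright in its holder, released, with its grip about 1 mm from the cup's centre. The gripper is open and clear above it.
- **Other things:** The beaker, bottle, ring and spatula look to be where they were in the last scene picture; I compared by eye, not by measurement.

**Checks that disagreed or were missing:**
- The wrist's own torque reading was noisy (about ±0.05 N m), so I relied on the last joint's torque to find the stop.
- About 5 N of side force stayed on the key while turning, and it shifted once at yaw 0.85 rad with no rise in torque.
- I did not look down the bore again afterwards to check the plug by eye.

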